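# Set the spice caddy's dial cover and clamp it

## Robot

A 6-joint arm with a two-finger parallel gripper is mounted at the origin on a cart in front of the work surface, level with it; the furniture and walls round the work are solid. World frame = base frame: x ahead of the robot, y to its left, z up, the work surface at z = 0. Lengths are in m, angles in rad, forces in N, time in s.
With the tool pointing down it reaches from about 0.425 to 0.95 m from the base axis. Payload 3.5 kg.
Tool frame: the origin (TCP) lies midway between the tips of the shut fingers; the grasp point (between the pads) lies 19 mm behind it; z points along the fingers, y is the line along which they close (so a half turn about z gives the same grasp; the last joint's range is limited). The gripper opens to 85 mm and grips with 20 to 120 N. Pads are 22 mm wide; open, the fingers measure 114 mm over their backs; the gripper's body (76 mm by 85 mm) begins 54 mm behind the grasp point. The pads swing forward as they close: fully open they stand 13 mm farther back than shut.
Start: joints at [-1.342, 0.286, 1.577, -0, 1.279, -0.15], TCP at [0.25, -0.627, 0.231] pointing down, gripper open.
Joint ranges: [-2.77, 2.77], [-0.9, 2.22], [0.21, 2.48], [-1.53, 4.67], [0.24, 2.81], [-2.84, 2.84]. Speed limits (rad/s): [2.79, 2.79, 3.14, 3.14, 3.14, 3.14].

## Interface

Orientations are given as a unit quaternion [x, y, z, w].
In Python, from plant import get_state, read_camera, ctrl gives the robot as it stands.
- The arm moves only by the shell command python3 -m crank 'ROWS' [FORCE]. ROWS is JSON, a list of rows, each a list of 3 entries, a list of its own where there are three numbers: the shift along the tool's x, y, z in mm, then the turn about the tool's z in degrees, then the closure in counts, from 0 (fully open) to 255 (shut). In form: [[[tx, ty, tz], yaw, claw], ...]. A call has 1 to 10 rows; each row is the pose to reach, as a shift and turn from the pose commanded when the call began, along the tool's axes at that moment; what a row does not reach only later rows make up. A row lasts 1/10 s, in which the tool goes at most 50 mm and 8.59 degrees, less where a joint would pass 70% of its speed; a pose out of reach is approached as far as the arm can. A call with a gripper value outside its range is refused whole. The fingers move at their own pace and stop on an object; FORCE is the grip in N (left out, the last holds). Time passes only in rows, so rows that repeat a pose let the fingers close. It gives the time, the measured TCP pose, the force, the opening and the grip force at its end, in the units of the state.
- get_state(): the state, without advancing time (a new reading comes with each control period).
- read_camera(name): name is "scene" or "side" or "wrist"; returns a dict with "frame" (420x560x3 uint8, blue, green, red), "range_z" (420x560 float32, m along the optical axis (not along the pixel's ray), 0 where there is no reading), "vfov" (degrees; the focal length in pixels is half the picture's height over the tangent of half this angle, whatever the lens; pixels are square), "cx", "cy" (the principal point, pixels), "origin" and "orientation" of the camera in the world. Camera axes: x right, y down, z forward; pixel columns grow to the right and rows downward; lengths in m; the calibration is good to about 2 mm. A picture is of the moment at which its call begins.
- ctrl.sign_off(): hands the job in; it is judged then, once.
The state is a dict: "time": time; "qpos": joint angles; "dq": joint speeds; "joint_efforts": joint torques, N m; "eef_pos": TCP position; "tcp_rot": TCP orientation; "contact_force": force on the tool from outside, world axes, zero at the start; "wrist_torque": the same for the moment, N m; "opening": opening from 0.0 (shut) to 1.0 (fully open); "finger_force": force on a finger pad.
Only numpy, scipy, OpenCV 4.12 (cv2) and the standard library are available. Lean on these libraries where they do the work, as an engineer would, in place of code of your own. Each camera call takes 0.05 s, during which the arm holds its last target. There are 200 camera calls.

## Task

The cooking class is to take only the yellow-capped spice jar: turn the wire-grille cover of the spice caddy (it has a blue grip bar) until the red-edged opening is centred over that jar. Then turn the orange T-handle of the clamp clockwise until you feel its resistance clearly rise, so that the cover is clamped, but do not force it. Let go, and leave the jars and everything else standing where they are.

Things in the scene. Friction and masses are not known exactly. Their poses are not given: they have to be found in the camera images.
- caddy: Clear round spice tub with a white base, fixed: 248 mm across, wall top 113 mm above its origin (centre of its underside). Three bays, each with a spice jar, lie 80 mm from the centre at 0 and +/-70 degrees from its +x; which jar is where varies. The bay to its -x is empty. A steel clamp post (36 x 26 mm, 105 mm high) stands outside the wall on its -y side, fixed to it.
- cover (a joint): Turn of the round white and steel wire-grille cover (244 mm across, felt as a closed 250 mm disc 5 mm thick, top face 119 mm above the caddy's origin) about the caddy's vertical axis, rad, anticlockwise from above positive; 0: opening to the caddy's -x. It turns to about 3.7 either way, stays where left, rubs with about 0.15 N m.
- cover_grip (a point): Centre of the blue grip bar in the middle of the cover: 14 mm thick (along this point's x), 80 mm long (along its y), 24 mm high; it is on the turning axis, 27 mm above the cover's top face, with a 12 mm stem between, on a 52 mm disc 4 mm thick. Axes turn with the cover; z up.
- cover_opening (a point): Middle of the cover's single wedge-shaped opening with a red edge (64 degrees wide, from 30 to 108 mm from the axis); this point lies 80 mm from the turning axis, on the cover's underside, and turns with it. The point's own -x points from the axis to the opening.
- jar_yellow_mid (a point): Half-way up the spice jar with the yellow cap (43 mm across, 102 mm high), standing upright in one bay of the caddy below the cover; its axis is the jar's.
- jar_dark_mid (a point): Half-way up the spice jar with the dark brown cap, its top patterned orange-brown (44 mm across, 105 mm high), in another bay.
- jar_white_mid (a point): Half-way up the spice jar with the white cap (47 mm across, 98 mm high), in another bay.
- tee_grip (a point): Centre of the clamp's orange T-handle bar: 14 mm thick (point x), 70 mm long (point y), 20 mm high, on a 14 mm vertical stem, 161 mm above the table, 157 mm from the caddy's axis on its -y side; it turns in place. The strap's top lies about 30 mm below. Clockwise from above tightens: it first runs at an even 0.15 N m or so for 0.4 to 1.3 rad.
- strap_nose (a point): Underside of the rubber nose of the steel clamp strap (30 x 70 x 8 mm) over the cover's rim; sinks 1 mm per rad of the T-handle until it meets the cover, 119 mm above the caddy's origin. From there a spring in the T-handle is wound: its resistance is about 0.22 N m and rises by 0.16 N m per 0.1 rad. More than 0.4 rad past contact (about 0.85 N m) is forced.
- tin: Food tin, 75 mm across, 110 mm high, behind; origin at its foot. Bystander.
- timer: Kitchen timer with green cap, 64 mm across, 37 mm high, on the right; origin at its foot. Bystander.
- green_jar: Empty clear jar with a green lid, 69 mm across, 84 mm high, on the right; origin at its foot. Bystander.
- tongs: Steel tongs, 315 mm long, flat on the table on the left; origin at the underside's centre. Bystander.
- spring_collar (a point): Middle of the small black collar (14 mm across) on the stem under the T-handle bar, 141 mm above the caddy's origin; it stays there while the T-handle runs freely and is pushed down 3 mm per rad once the strap is on the cover. When let go, the T-handle stays, or springs back to about 0.13 rad past contact if it was turned further.

How it is judged:
On the way, in this order (a step that is already met when the one before it is completed fails the run):
1. the opening is centred over the yellow-capped jar (within 12 mm) and the cover is at rest, the clamp still loose (horizontal distance between cover_opening and jar_yellow_mid below 0.012 m and velocity of joint cover between -0.05 and 0.05 rad/s and not (z of spring_collar in the frame of caddy below 0.14085 m)), for 0.2 s.
2. the clamp is tight (its collar pushed down 0.15 mm), the opening still over the yellow-capped jar (horizontal distance between cover_opening and jar_yellow_mid below 0.012 m and z of spring_collar in the frame of caddy below 0.14085 m), for 0.2 s.
At the end, for the whole second after the job is handed in: Cover at rest, its opening's middle within 12 mm (from above) of the yellow-capped jar's axis; clamp tight after letting go: T-handle at least 0.05 rad past the strap's contact (collar 0.15 mm down), not forced; all jars upright, within 20 mm of their start (all of step 2 and velocity of joint cover between -0.05 and 0.05 rad/s and angle between each of jar_yellow_mid, jar_dark_mid, jar_white_mid's own z axis and vertical below 0.1 rad and distance of each of jar_yellow_mid, jar_dark_mid, jar_white_mid from where it was at the start of the episode below 0.02 m); the robot touches nothing.
It fails at once if the clamp is forced (T-handle more than 0.4 rad past the strap's contact with the cover, about 0.85 N m) (z of spring_collar in the frame of caddy below 0.1398 m).
It fails at once if a jar in the caddy is pushed out of its place (20 mm) (distance of any of jar_yellow_mid, jar_dark_mid, jar_white_mid from where it was at the start of the episode above 0.02 m).
It fails at once if a bystander is moved by more than 20 mm (distance of any of tin, timer, green_jar, tongs from where it was at the start of the episode above 0.02 m).
It also fails if it takes over 72 s, if anything falls off the work surface, if the arm or the gripper's body presses on something with over 40 N, if the wrist force passes 120 N, or if a joint passes its speed limit or range.

## Working session

There is one attempt and no reset: what is moved stays moved. The work goes in short steps, Python scripts to look and compute and a shell command to move; the robot and the scene stay as the last step left them, time stands still between calls to the robot, and variables do not carry over. Pictures are saved under pics/ and viewed, at most 10 in all, crops included, and the job is handed in when it is done.

```bash
mkdir -p pics; ls
cat > h.py <<'E'
import numpy as np, cv2
from scipy.spatial.transform import Rotation as R
from plant import get_state, read_camera, ctrl
def cam(n):
    c=read_camera(n); h,w=c["range_z"].shape; c["f"]=h/2/np.tan(np.radians(c["vfov"])/2)
    c["Rm"]=R.from_quat(c["orientation"]).as_matrix(); return c
def cloud(c):
    h,w=c["range_z"].shape; v,u=np.mgrid[:h,:w]; z=c["range_z"]
    p=np.stack([(u-c["cx"])/c["f"]*z,(v-c["cy"])/c["f"]*z,z],-1)
    return p@c["Rm"].T+np.array(c["origin"])
def ray(c,u,v):
    return c["Rm"]@np.array([(u-c["cx"])/c["f"],(v-c["cy"])/c["f"],1.])
def onz(c,u,v,z):
    d=ray(c,u,v); o=np.array(c["origin"]); return o+d*(z-o[2])/d[2]
E
python3 - <<'E'
from h import *
import pickle
for n in("scene","side"):
    c=cam(n); cv2.imwrite(f"pics/{n}0.png",c["frame"]); pickle.dump(c,open(n+"0.pkl","wb")); print(n,c["origin"],c["f"])
s=get_state(); print(s["eef_pos"],s["tcp_rot"],s["opening"],s["time"]); print(R.from_quat(s["tcp_rot"]).as_matrix().round(3))
E
```

```text
pics
scene [-0.24476725  0.38813702  1.29935088] 515.0664111843095
side [ 0.55880609 -0.92860298  0.86806244] 428.8670497623495
[ 0.24948654 -0.62657013  0.23005525] [ 9.82121439e-01  1.88245337e-01 -3.44790020e-05 -1.08235223e-03] 1.0003226798283165 0.1
[[ 0.929  0.37  -0.   ]
 [ 0.37  -0.929  0.002]
 [ 0.    -0.002 -1.   ]]
```

View pics/scene0.png

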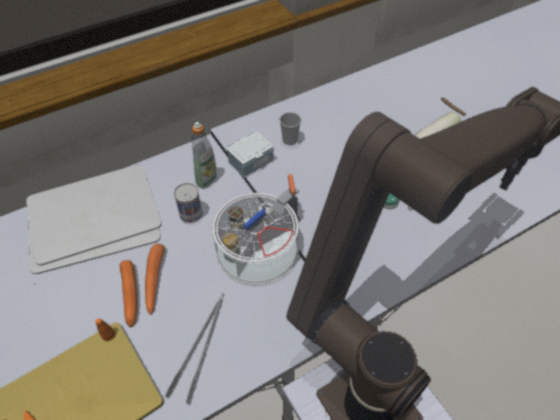

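View pics/side0.png

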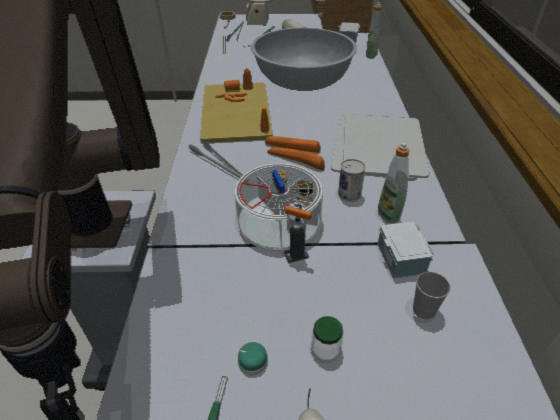

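The scene view shows the blue grip at (255,218), the red edge at (275,240) and the orange tee at (292,184). In the side view the grip is at (279,181), the red edge at (255,193) and the tee at (298,212). I'll segment these and triangulate.

```bash
cat >> h.py <<'E'
def mask(c,kind,box=None):
    H=cv2.cvtColor(c["frame"],cv2.COLOR_BGR2HSV); h,s,v=[H[...,i].astype(int) for i in range(3)]
    m={"blue":(h>105)&(h<130)&(s>130),"orange":(h>4)&(h<18)&(s>160)&(v>100),"red":((h<4)|(h>172))&(s>110)&(v>80),"yellow":(h>18)&(h<34)&(s>110)&(v>80)}[kind]
    if box: k=np.zeros_like(m); k[box[1]:box[3],box[0]:box[2]]=1; m=m&k
    return m
def tri(cs,uvs):
    A=np.zeros((3,3));b=np.zeros(3)
    for c,(u,v) in zip(cs,uvs):
        d=ray(c,u,v); d/=np.linalg.norm(d); P=np.eye(3)-np.outer(d,d); A+=P; b+=P@np.array(c["origin"])
    return np.linalg.solve(A,b)
def axis(xy):
    e=np.linalg.svd(xy-xy.mean(0),full_matrices=False)[2][0]; return np.degrees(np.arctan2(e[1],e[0]))%180
E
python3 - <<'E'
from h import *
import pickle
C=[pickle.load(open(n+"0.pkl","rb")) for n in("scene","side")]
B=[{"blue":(235,195,280,235),"orange":(280,170,305,200),"red":(250,220,305,265),"yellow":(210,195,300,260)},{"blue":(265,160,295,200),"orange":(280,200,318,222),"red":(230,170,275,212),"yellow":(240,165,320,210)}]
for k in B[0]:
    uv=[]
    for c,b in zip(C,B):
        v,u=np.nonzero(mask(c,k,b[k])); uv.append((u.mean(),v.mean())); print(k,len(u),uv[-1],end=' ')
        P=cloud(c)[v,u]; print(np.median(P,0).round(3), axis(P[:,:2]))
    print("TRI",tri(C,uv).round(4))
for c,b in zip(C,[(200,180,310,290),(225,155,330,250)]):
    P=cloud(c)[b[1]:b[3],b[0]:b[2]].reshape(-1,3); r=P[(P[:,2]>.108)&(P[:,2]<.13)]
    print(len(r),r.min(0),r.max(0)); cc,rad=cv2.minEnclosingCircle(r[:,:2].astype(np.float32)); print(cc,rad)
a=C[0]["frame"][180:290,200:315]; b=C[1]["frame"][155:255,225:330]
cv2.imwrite("pics/zoom.png",np.hstack([cv2.resize(a,(400,400),interpolation=2),cv2.resize(b,(400,400),interpolation=2)]))
E
```

```text
blue 85 (np.float64(254.36470588235295), np.float64(217.9764705882353)) [0.546 0.013 0.157] 107.52063012110142
blue 131 (np.float64(278.1603053435114), np.float64(180.77862595419847)) [ 0.55  -0.002  0.156] 107.42548674884497
TRI [0.5513 0.0094 0.146 ]
orange 15 (np.float64(290.8666666666667), np.float64(182.86666666666667)) [ 0.592 -0.134  0.171] 156.0245303823263
orange 99 (np.float64(297.5353535353535), np.float64(210.67676767676767)) [ 0.597 -0.143  0.171] 87.7574658037012
TRI [ 0.5981 -0.1378  0.1651]
red 42 (np.float64(269.9047619047619), np.float64(232.35714285714286)) [ 0.505 -0.023  0.12 ] 92.73370240137963
red 115 (np.float64(255.0782608695652), np.float64(192.09565217391304)) [0.488 0.007 0.12 ] 86.74451417298928
TRI [ 0.4921 -0.0111  0.1273]
yellow 36 (np.float64(228.47222222222223), np.float64(238.69444444444446)) [0.552 0.1   0.108] 95.94503732974464
yellow 25 (np.float64(286.36), np.float64(177.72)) [0.564 0.085 0.108] 131.5495102701356
TRI [0.5701 0.0918 0.0892]
2071 [ 0.42324473 -0.16089572  0.10802431] [0.67303447 0.13473953 0.129992  ]
(0.5552412867546082, -0.01647845283150673) 0.15241126716136932
1848 [ 0.42731424 -0.16256622  0.10802504] [0.67333719 0.13463657 0.12998062]
(0.5597807765007019, -0.015416176058351994) 0.1510075032711029
```

View pics/zoom.png

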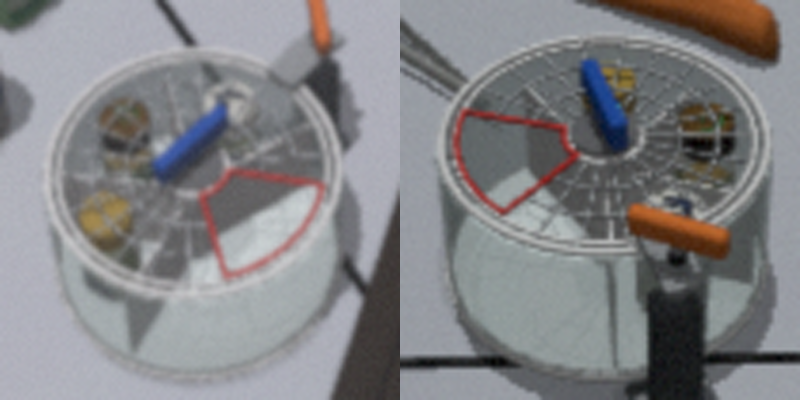

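Caddy centre is about (0.551, 0.009), the tee about (0.597, -0.14), and caddy +x about 17.5°. The yellow jar is in the +70° bay, at 87.5° in the world, and the opening is at about 197°. So the cover has to turn about 110° clockwise. I'll go above the cover first.

```bash
python3 -m crank '[[[20,-19,-30],-6,0],[[60,-56,-60],-14,0],[[94,-87,-80],-22,0],[[128,-119,-100],-30,0],[[162,-151,-100],-38,0],[[196,-182,-100],-46,0],[[230,-214,-100],-54,0],[[264,-246,-100],-62,0],[[298,-277,-100],-70,0],[[332,-309,-100],-78,0]]'
python3 - <<'E'
from h import *
s=get_state(); M=R.from_quat(s["tcp_rot"]).as_matrix(); print(M.round(3)); print((M.T@(np.array([.551,.009,.33])-s["eef_pos"])*1000).round(), 17.5-np.degrees(np.arctan2(M[1,1],M[0,1])),s["time"])
E
```

```text
time: 1.1
eef_pos: [0.4441, -0.2152, 0.3309]
tcp_rot: [0.643, 0.766, 0.0, -0.0]
contact_force: [-0.3, -0.1, -0.1]
opening: 1.003
finger_force: 0.0
[[-0.174  0.985 -0.   ]
 [ 0.985  0.174  0.   ]
 [ 0.    -0.    -1.   ]]
[202. 144.   1.] 7.479511384895263 1.1
```

```bash
python3 -m crank '[[[36,26,0],-4,0],[[75,53,0],-7.5,0],[[114,81,0],-7.5,0],[[153,109,0],-7.5,0],[[185,132,0],-7.5,0],[[202,144,0],-7.5,0],[[202,144,0],-7.5,0],[[202,144,0],-7.5,0]]'
python3 - <<'E'
from h import *
import pickle
c=cam("wrist"); pickle.dump(c,open("w1.pkl","wb")); cv2.imwrite("pics/w1.png",c["frame"])
s=get_state(); print(s["eef_pos"],s["wrist_torque"],c["origin"])
for k in("blue","orange","red","yellow"):
    m=mask(c,k); v,u=np.nonzero(m); P=cloud(c)[v,u]; P=P[(P[:,2]>.09)&(P[:,2]<.2)]
    if len(P)>20: print(k,len(P),np.median(P,0).round(4),P.min(0).round(3),P.max(0).round(3),axis(P[:,:2]))
E
```

```text
time: 1.9
eef_pos: [0.5514, 0.0062, 0.3307]
tcp_rot: [0.593, 0.805, -0.001, -0.0]
contact_force: [-0.2, -0.5, 1.3]
opening: 1.003
finger_force: 0.0
[0.55133267 0.00557602 0.3308635 ] [-0.01439065 -0.00331657 -0.01129463] [0.53133112 0.073501   0.4742144 ]
blue 797 [0.5503 0.0118 0.1587] [ 0.535 -0.028  0.155] [0.567 0.048 0.161] 106.97429193619638
orange 165 [ 0.6174 -0.1449  0.1714] [ 0.573 -0.154  0.168] [ 0.629 -0.127  0.174] 158.22128854042393
red 653 [0.4687 0.0007 0.1214] [ 0.442 -0.072  0.119] [0.532 0.039 0.123] 114.8083587249976
yellow 667 [0.5527 0.0877 0.1087] [0.534 0.069 0.106] [0.573 0.109 0.111] 94.26858831591989
```

View pics/w1.png

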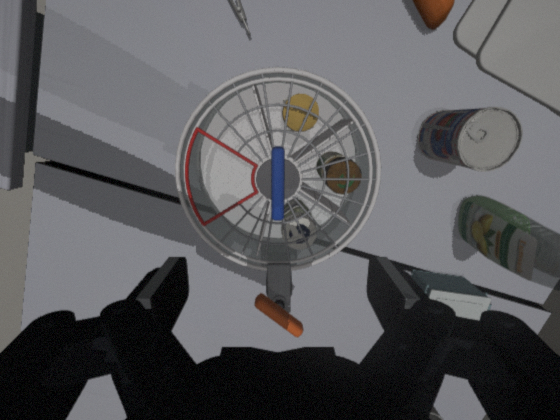

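The wrist view shows the blue bar at (278,183), the yellow cap at (300,112), the opening to the left at (225,177) and the tee at (279,314). The tee's long axis is about 158° in the world. The jar lies at about 88.4° from the axis and the opening at about 197°, so the turn is about +108.5° clockwise. Next I descend onto the grip.

```bash
python3 -m crank '[[[4,0,30],0,0],[[4,0,70],0,0],[[4,0,110],0,0],[[4,0,150],0,0],[[4,0,180],0,0],[[4,0,194],0,0],[[4,0,194],0,0],[[4,0,194],0,0]]'; python3 -m crank '[[[0,0,0],0,60],[[0,0,0],0,120],[[0,0,0],0,180],[[0,0,0],0,255],[[0,0,0],0,255],[[0,0,0],0,255],[[0,0,0],0,255],[[0,0,0],0,255]]' 50; python3 -c "
from h import *
s=get_state();print(s['wrist_torque'],s['opening']*85);M=R.from_quat(s['tcp_rot']).as_matrix();print(np.degrees(np.arctan2(M[1,1],M[0,1])))"
```

```text
time: 2.75
eef_pos: [0.5515, 0.0092, 0.1389]
tcp_rot: [0.594, 0.805, 0.0, 0.001]
contact_force: [0.2, 0.3, 0.2]
opening: 0.997
finger_force: 0.0
time: 3.55
eef_pos: [0.5501, 0.0099, 0.1378]
tcp_rot: [0.593, 0.805, -0.001, -0.001]
contact_force: [-5.0, -0.2, 4.9]
opening: 0.148
finger_force: 51.7
[-0.13910488  0.74993109 -0.07102989] 12.562008640178762
17.200546981507205
```

Gripped. Now the cover turns, at 6° per row.

```bash
python3 -m crank '[[[0,0,0],2,255],[[0,0,0],6,255],[[0,0,0],12,255],[[0,0,0],18,255],[[0,0,0],24,255],[[0,0,0],30,255],[[0,0,0],36,255],[[0,0,0],42,255],[[0,0,0],48,255],[[0,0,0],54,255]]'; python3 -m crank '[[[0,0,0],6,255],[[0,0,0],12,255],[[0,0,0],18,255],[[0,0,0],24,255],[[0,0,0],30,255],[[0,0,0],36,255],[[0,0,0],42,255],[[0,0,0],48,255],[[0,0,0],52,255],[[0,0,0],54.5,255]]';python3 -m crank '[[[0,0,0],0,255],[[0,0,0],0,255],[[0,0,0],0,255],[[0,0,0],0,0],[[0,0,0],0,0],[[0,0,0],0,0],[[0,0,0],0,0],[[0,0,0],0,0]]';python3 -c "
from h import *
s=get_state();print(s['wrist_torque'],s['opening']*85,s['qpos']);M=R.from_quat(s['tcp_rot']).as_matrix();print(np.degrees(np.arctan2(M[1,1],M[0,1])))"
```

```text
time: 4.55
eef_pos: [0.5506, 0.0098, 0.1378]
tcp_rot: [0.895, 0.446, -0.0, 0.0]
contact_force: [-2.8, -0.3, 4.6]
opening: 0.148
finger_force: 51.5
time: 5.55
eef_pos: [0.5508, 0.0093, 0.1379]
tcp_rot: [1.0, -0.012, 0.0, 0.001]
contact_force: [-1.9, -1.9, 3.4]
opening: 0.148
finger_force: 51.4
time: 6.35
eef_pos: [0.5505, 0.0102, 0.1371]
tcp_rot: [1.0, -0.011, -0.0, -0.0]
contact_force: [-0.4, -0.5, -0.1]
opening: 0.977
finger_force: 0.0
[ 0.03288054 -0.02321097  0.03274101] 83.04807874166313 [-1.65942454e-01  1.12406068e-01  1.96160098e+00  3.95078443e-04
  1.06781918e+00  1.42710430e+00]
-91.28577123235166
```

```bash
python3 -m crank '[[[0,0,-20],0,0],[[0,0,-60],0,0],[[0,0,-105],-8,0],[[0,0,-150],-16,0],[[0,0,-180],-24,0],[[10,28,-190],-32,0],[[22,60,-190],-40,0],[[34,95,-190],-48,0],[[46,127,-190],-56,0],[[54,149,-190],-64,0]]'; python3 -m crank '[[[0,0,0],-8,0],[[0,0,0],-16,0],[[0,0,0],-24,0],[[0,0,0],-32,0],[[0,0,0],-40,0],[[0,0,0],-48,0],[[0,0,0],-56,0],[[0,0,0],-64,0],[[0,0,0],-72,0],[[0,0,0],-80,0]]'; python3 -m crank '[[[0,0,0],-8,0],[[0,0,0],-15.3,0],[[0,0,0],-15.3,0],[[0,0,0],-15.3,0],[[0,0,0],-15.3,0]]';python3 - <<'E'
from h import *
import pickle
c=cam("wrist"); pickle.dump(c,open("w2.pkl","wb")); cv2.imwrite("pics/w2.png",c["frame"])
s=get_state(); print(s["eef_pos"],s["wrist_torque"],s['qpos'])
M=R.from_quat(s['tcp_rot']).as_matrix();print(M.round(3),np.degrees(np.arctan2(M[1,1],M[0,1])))
for k in("blue","orange","red","yellow"):
    m=mask(c,k); v,u=np.nonzero(m); P=cloud(c)[v,u]; P=P[(P[:,2]>.09)&(P[:,2]<.2)]
    if len(P)>20: print(k,len(P),np.median(P,0).round(4),P.min(0).round(3),P.max(0).round(3),axis(P[:,:2]),cv2.minAreaRect((P[:,:2]*1000).astype(np.float32)))
E
```

```text
time: 7.35
eef_pos: [0.6016, -0.1422, 0.327]
tcp_rot: [0.853, 0.522, -0.0, 0.0]
contact_force: [0.5, -0.1, -0.1]
opening: 1.0
finger_force: 0.0
time: 8.35
eef_pos: [0.6012, -0.1401, 0.3271]
tcp_rot: [0.317, 0.948, 0.0, -0.0]
contact_force: [-1.3, 0.9, 0.1]
opening: 0.999
finger_force: 0.0
time: 8.85
eef_pos: [0.6012, -0.1402, 0.3273]
tcp_rot: [0.192, 0.981, 0.0, -0.0]
contact_force: [0.4, -0.4, -0.4]
opening: 1.003
finger_force: 0.0
[ 0.60115618 -0.14020627  0.32727447] [-0.022018   -0.063554    0.00700817] [-3.93360839e-01  1.03389030e-01  1.61463347e+00  8.85236084e-05
  1.42365276e+00 -1.57885077e+00]
[[-0.927  0.376 -0.   ]
 [ 0.376  0.927  0.   ]
 [ 0.     0.    -1.   ]] 67.92282577032485
blue 1211 [0.5498 0.0076 0.1586] [0.512 0.001 0.142] [0.589 0.017 0.162] 178.0198033874723 ((550.748046875, 8.813617706298828), (13.461075782775879, 77.12401580810547), 88.29779815673828)
orange 484 [ 0.5923 -0.1369  0.1716] [ 0.567 -0.153  0.167] [ 0.628 -0.122  0.174] 156.14434266198538 ((597.9664306640625, -139.3142852783203), (10.637470245361328, 64.6749267578125), 66.3282241821289)
red 1109 [0.5478 0.0855 0.1214] [0.493 0.033 0.091] [0.611 0.119 0.124] 178.98234770617364 ((551.5121459960938, 75.80899047851562), (85.75337219238281, 117.95001983642578), 88.78225708007812)
yellow 1214 [0.5535 0.0889 0.1088] [0.533 0.069 0.106] [0.574 0.111 0.112] 113.59332598533838 ((553.7864990234375, 89.5836181640625), (40.57394027709961, 41.38157272338867), 39.96701431274414)
```

View pics/w2.png

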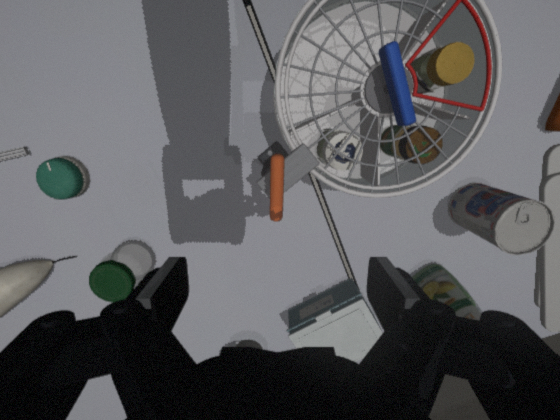

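The opening (red wedge centred near (455,60)) now sits over the yellow cap at (450,63). The bar gives an opening direction of 88.2° against 87.7° for the jar. The tee is at (277,187) in the picture, world (0.598, -0.139), axis about 157°. Now the tee gets gripped.

```bash
python3 -m crank '[[[2,0,30],-1,0],[[2,0,70],-1,0],[[2,0,110],-1,0],[[2,0,150],-1,0],[[2,0,175],-1,0],[[2,0,182],-1,0],[[2,0,182],-1,0],[[2,0,182],-1,0]]'; python3 -m crank '[[[0,0,0],0,60],[[0,0,0],0,120],[[0,0,0],0,180],[[0,0,0],0,255],[[0,0,0],0,255],[[0,0,0],0,255],[[0,0,0],0,255],[[0,0,0],0,255]]' 50
cat > t.py <<'E'
from h import *
s=get_state();M=R.from_quat(s['tcp_rot']).as_matrix();print("yaw",np.degrees(np.arctan2(M[1,1],M[0,1])).round(2),"wt",np.round(s['wrist_torque'],3),"je",np.round(s['joint_efforts'],3),"F",np.round(s["contact_force"],1))
E
python3 t.py
```

```text
time: 9.7
eef_pos: [0.6005, -0.14, 0.1474]
tcp_rot: [0.182, 0.983, -0.0, 0.002]
contact_force: [-0.5, -0.2, 0.1]
opening: 1.0
finger_force: 0.0
time: 10.5
eef_pos: [0.5991, -0.1404, 0.1458]
tcp_rot: [0.182, 0.983, -0.001, -0.0]
contact_force: [-3.2, -5.1, 3.4]
opening: 0.153
finger_force: 51.5
yaw 69.0 wt [-0.748  0.484 -0.043] je [  3.124 -34.834 -26.191   1.056  -0.266  -0.05 ] F [-3.2 -5.1  3.4]
```

```bash
python3 -m crank '[[[0,0,0],2,255],[[0,0,0],4,255],[[0,0,0],6,255],[[0,0,0],8,255],[[0,0,0],8,255],[[0,0,0],8,255]]' >/dev/null; python3 t.py; python3 -m crank '[[[0,0,0],2,255],[[0,0,0],4,255],[[0,0,0],6,255],[[0,0,0],8,255],[[0,0,0],8,255],[[0,0,0],8,255]]'>/dev/null; python3 t.py;  python3 -m crank '[[[0,0,0],1,255],[[0,0,0],2,255],[[0,0,0],3,255],[[0,0,0],4,255],[[0,0,0],4,255],[[0,0,0],4,255]]'; python3 t.py
```

```text
yaw 61.02 wt [-0.696  0.486  0.022] je [ 3.2980e+00 -3.4818e+01 -2.6192e+01  1.1390e+00 -2.7700e-01 -1.2000e-02] F [-3.1 -4.8  3.7]
yaw 53.02 wt [-0.767  0.51  -0.044] je [ 3.4700e+00 -3.4791e+01 -2.6209e+01  1.1980e+00 -2.9900e-01 -1.2000e-02] F [-4.  -4.2  3.8]
time: 12.3
eef_pos: [0.599, -0.1406, 0.1458]
tcp_rot: [0.35, 0.937, -0.001, 0.0]
contact_force: [-3.7, -5.4, 2.3]
opening: 0.149
finger_force: 51.5
yaw 49.04 wt [-0.725  0.558  0.101] je [  3.468 -34.776 -26.219   1.252  -0.31    0.057] F [-3.7 -5.4  2.3]
```

```bash
for i in 1; do python3 -m crank '[[[0,0,0],0.7,255],[[0,0,0],1.5,255]]'>/dev/null; python3 t.py; python3 -m crank '[[[0,0,0],0.7,255],[[0,0,0],1.5,255]]'>/dev/null; python3 t.py;python3 -m crank '[[[0,0,0],0.7,255],[[0,0,0],1.5,255]]'>/dev/null; python3 t.py;python3 -m crank '[[[0,0,0],0.7,255],[[0,0,0],1.5,255]]'>/dev/null; python3 t.py; done
```

```text
yaw 47.54 wt [-0.808  0.518  0.173] je [  3.388 -34.77  -26.223   1.303  -0.314   0.076] F [-4.2 -4.8  2.3]
yaw 46.04 wt [-0.777  0.592  0.171] je [  3.424 -34.762 -26.228   1.314  -0.321   0.077] F [-3.5 -4.9  3.3]
yaw 44.54 wt [-0.762  0.581  0.18 ] je [  3.454 -34.754 -26.234   1.325  -0.327   0.078] F [-4.2 -5.2  2.8]
yaw 43.04 wt [-0.779  0.526  0.111] je [  3.483 -34.743 -26.24    1.335  -0.335   0.078] F [-3.4 -4.6  4. ]
```

```bash
python3 -m crank '[[[0,0,0],0.7,255],[[0,0,0],1.5,255]]'>/dev/null; python3 t.py; python3 -m crank '[[[0,0,0],0.7,255],[[0,0,0],1.5,255]]'>/dev/null; python3 t.py;python3 -m crank '[[[0,0,0],0.7,255],[[0,0,0],1.5,255]]'>/dev/null; python3 t.py;python3 -m crank '[[[0,0,0],0.7,255],[[0,0,0],1.5,255]]'>/dev/null; python3 t.py;python3 -m crank '[[[0,0,0],0.7,255],[[0,0,0],1.5,255]]'>/dev/null; python3 t.py
```

```text
yaw 41.54 wt [-0.779  0.537  0.14 ] je [  3.511 -34.734 -26.246   1.345  -0.342   0.078] F [-4.3 -4.8  3.1]
yaw 40.04 wt [-0.767  0.605  0.137] je [  3.54  -34.723 -26.253   1.356  -0.35    0.078] F [-3.5 -5.9  3.8]
yaw 38.54 wt [-0.828  0.577  0.159] je [  3.567 -34.712 -26.26    1.366  -0.358   0.078] F [-4.  -6.   2.6]
yaw 37.04 wt [-0.81   0.635  0.127] je [  3.595 -34.702 -26.266   1.376  -0.366   0.078] F [-4.6 -5.2  3.3]
yaw 35.54 wt [-0.796  0.61   0.125] je [  3.622 -34.689 -26.274   1.386  -0.375   0.078] F [-4.1 -5.7  2.1]
```

Still an even run (joint 6 effort flat at 0.078). I'll keep going.

```bash
python3 -m crank '[[[0,0,0],0.8,255],[[0,0,0],1.6,255],[[0,0,0],2.4,255]]'>/dev/null; python3 t.py; python3 -m crank '[[[0,0,0],0.8,255],[[0,0,0],1.6,255],[[0,0,0],2.4,255]]'>/dev/null; python3 t.py; python3 -m crank '[[[0,0,0],0.8,255],[[0,0,0],1.6,255],[[0,0,0],2.4,255]]'>/dev/null; python3 t.py; python3 -m crank '[[[0,0,0],0.8,255],[[0,0,0],1.6,255],[[0,0,0],2.4,255]]'>/dev/null; python3 t.py
```

```text
yaw 33.14 wt [-0.83   0.649  0.131] je [  3.664 -34.669 -26.287   1.402  -0.39    0.082] F [-3.5 -5.5  3.3]
yaw 30.74 wt [-0.835  0.618  0.149] je [  3.702 -34.648 -26.3     1.417  -0.405   0.082] F [-5.2 -5.7  3.4]
yaw 28.34 wt [-0.842  0.645  0.179] je [  3.741 -34.626 -26.314   1.432  -0.421   0.082] F [-2.8 -5.2  2.8]
yaw 25.94 wt [-0.857  0.631  0.186] je [  3.78  -34.605 -26.328   1.446  -0.438   0.082] F [-4.5 -5.   3.3]
```

```bash
python3 -m crank '[[[0,0,0],0.8,255],[[0,0,0],1.6,255],[[0,0,0],2.4,255]]'>/dev/null; python3 t.py; python3 -m crank '[[[0,0,0],0.8,255],[[0,0,0],1.6,255],[[0,0,0],2.4,255]]'>/dev/null; python3 t.py; python3 -m crank '[[[0,0,0],0.8,255],[[0,0,0],1.6,255],[[0,0,0],2.4,255]]'>/dev/null; python3 t.py; python3 -m crank '[[[0,0,0],0.8,255],[[0,0,0],1.6,255],[[0,0,0],2.4,255]]'>/dev/null; python3 t.py
```

```text
yaw 23.54 wt [-0.827  0.69   0.176] je [  3.814 -34.58  -26.343   1.46   -0.455   0.082] F [-3.4 -5.1  3.8]
yaw 21.14 wt [-0.835  0.736  0.164] je [  3.848 -34.556 -26.358   1.474  -0.473   0.082] F [-4.9 -5.6  3.7]
yaw 18.74 wt [-0.85   0.726  0.155] je [  3.88  -34.53  -26.374   1.487  -0.492   0.082] F [-4.3 -5.5  4.1]
yaw 16.38 wt [-0.872  0.748  0.269] je [  3.762 -34.513 -26.386   1.546  -0.505   0.211] F [-4.4 -5.3  2.4]
```

Resistance is rising, with contact near yaw 17.5°. Small steps from here.

```bash
python3 -m crank '[[[0,0,0],0.8,255],[[0,0,0],1.6,255],[[0,0,0],2.4,255]]'>/dev/null; python3 t.py; python3 -m crank '[[[0,0,0],0.8,255],[[0,0,0],1.6,255],[[0,0,0],2.4,255]]'>/dev/null; python3 t.py
```

```text
yaw 14.0 wt [-0.814  0.754  0.344] je [  3.727 -34.49  -26.401   1.583  -0.522   0.274] F [-4.5 -5.7  4. ]
yaw 11.62 wt [-0.873  0.703  0.399] je [  3.685 -34.467 -26.415   1.619  -0.539   0.337] F [-5.  -5.2  3.8]
```

```bash
python3 -m crank '[[[0,0,0],0.9,255],[[0,0,0],1.8,255],[[0,0,0],2.7,255],[[0,0,0],3.6,255],[[0,0,0],3.6,255],[[0,0,0],3.6,255],[[0,0,0],3.6,255]]'>/dev/null; python3 t.py
```

```text
yaw 8.05 wt [-0.863  0.745  0.432] je [  3.733 -34.431 -26.439   1.633  -0.565   0.405] F [-4.2 -6.4  3.9]
```

```bash
python3 -m crank '[[[0,0,0],0,150],[[0,0,0],0,0],[[0,0,0],0,0],[[0,0,0],0,0],[[0,0,0],0,0],[[0,0,0],0,0],[[0,0,0],0,0]]'; python3 -m crank '[[[0,0,-20],0,0],[[0,0,-55],0,0],[[0,0,-95],0,0],[[0,0,-135],0,0],[[0,0,-165],0,0],[[0,0,-180],0,0],[[0,0,-180],0,0],[[0,0,-180],0,0]]'
python3 - <<'E'
from h import *
c=cam("wrist"); cv2.imwrite("pics/w3.png",c["frame"])
for k in("blue","orange","yellow"):
    m=mask(c,k); v,u=np.nonzero(m); P=cloud(c)[v,u]; P=P[(P[:,2]>.09)&(P[:,2]<.2)]
    if len(P)>20: print(k,len(P),axis(P[:,:2]),cv2.minAreaRect((P[:,:2]*1000).astype(np.float32)))
E
```

```text
time: 18.5
eef_pos: [0.5994, -0.1394, 0.1453]
tcp_rot: [0.657, 0.754, 0.0, -0.0]
contact_force: [-0.4, -0.3, 0.2]
opening: 1.002
finger_force: 0.0
time: 19.3
eef_pos: [0.5988, -0.1393, 0.3235]
tcp_rot: [0.657, 0.754, -0.0, -0.001]
contact_force: [0.2, 1.2, -1.2]
opening: 1.003
finger_force: 0.0
blue 1590 178.64124642463844 ((551.2122802734375, 8.747101783752441), (14.441264152526855, 77.84552001953125), 89.32929992675781)
orange 511 100.84974049808453 ((598.2219848632812, -134.90760803222656), (11.464792251586914, 57.1108283996582), 9.989343643188477)
```

View pics/w3.png

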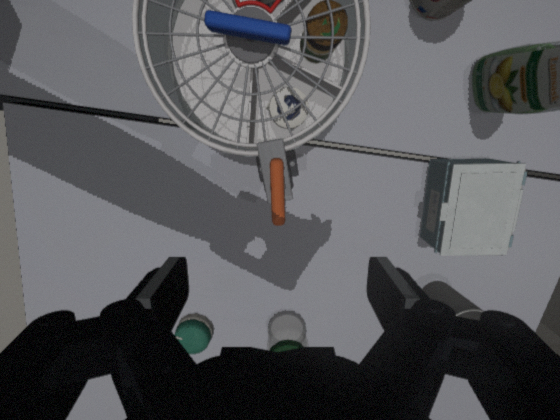

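The tee at (278,192) is free and has sprung back only about 2°. The cover grip at (248,27) has not moved: bar 178.6°, so the opening is at 88.6°. Handing in.

```bash
python3 -c "
from plant import ctrl; print(ctrl.sign_off())"
```

```text
the job is handed in; nothing more can be done
None
```

The job is handed in, with no verdict shown: the opening is over the yellow-capped jar (within about 1° by camera), the clamp was turned about 0.17 rad past contact (about 0.45 N m) and released, and the arm is clear of everything.

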